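# Hold the sprung pressure arm of a dosing pump open for a tubing change

### The job

The dosing pump needs new tubing: put its drive into tubing-change mode by pressing the square stop key, then the round mode key, then the oblong enter key, each fully down and let up again before the next, and never the three-cornered start key. Then take the sprung pressure arm by its upright thumb post, swing it away from the rollers until it is fully against its stop, and finish while still holding it there with the fingers so that I can lay the tubing in. Keep off the roller wheel and do not disturb the bottle, beaker and dish round the pump.

Things in the scene. Friction and masses are not known exactly. Their poses are not given: they have to be found in the camera images.
- pump: dosing pump, white, 170 deep (x) x 206 wide (y), fixed to the bench. Origin under the middle of its base; x points from the keypad front to its back, y to its left seen from the keypad, z up. The back 110 mm is a deck 62 mm high: roller wheel in the middle, pressure arm left of it, display (under 80 mm high) right. The front 60 mm is a keypad panel rising backward at 0.17 rad, 36 to 47 mm high
- key_stop_top (a point): centre of the top face of the stop key: square, 22 x 22 mm, black like all four keys; the rightmost. The keys stand in a row across the panel, 44 mm apart, 9 mm proud of it, tops about 50 mm above the bench; from the pump's left to right: start, mode, enter, stop
- key_mode_top (a point): centre of the top face of the mode key: round, 21 mm across; second from the left
- key_enter_top (a point): centre of the top face of the enter key: oblong, 13 mm wide and 28 mm long front to back; third from the left
- key_start_top (a point): centre of the top face of the start key: three-cornered, about 23 mm; the leftmost; not to be pressed
- key_stop (a joint): travel of the stop key in m: 0 up, 0.004 fully down; the four keys go down square to the panel (almost straight down), need about 2 N to start and 4 N to go fully down, and spring up again
- key_mode (a joint): travel of the mode key in m, as for the stop key
- key_enter (a joint): travel of the enter key in m, as for the stop key
- key_start (a joint): travel of the start key in m, as for the stop key
- thumb_post: thumb post at the front, free end of the pressure arm; origin at the centre of its top, 127 mm above the bench. An upright round black pin, 11 mm thick with a 14 mm head over its top 10 mm, free from 89 mm above the bench up (below that is the arm, 66 to 80 mm); its sleeve turns freely. At the deck's left front, clear of the wheel; it can be pushed from its right side or pinched from above
- lever_pivot (a point): point on the arm's upright pivot axis, at the height of the post's top; the post is 80 mm from it. The pivot stands at the deck's left rear corner
- pressure_arm (a joint): angle of the pressure arm in rad: 0 shut against the rollers, 0.62 fully open against its rubber-sleeved stop pin. It grows as the post swings to the pump's left, clockwise seen from above. A torsion spring always drives it shut: at the post about 3 N to start it and 9 N at the stop
- rotor: roller wheel: two round aluminium plates 58 mm across with six white rollers between them, turning about an upright axis at the middle of the deck. Origin on the axis, at the wheel's underside, 67 mm above the bench; wheel rim's top is 93 mm and its central black nut 99 mm above the bench. Not to be touched
- feed_bottle: brown bottle with a blue cap, 68 mm across, 134 mm tall, behind the pump; origin under its base; leave alone
- beaker: clear beaker, 50 mm across, 60 mm tall, to the right of the pump; origin under its base; leave alone
- agar_dish: round flat culture dish, 55 mm across, 14 mm tall, to the right of the pump's front; origin under its base; leave alone

How it is judged:
On the way, in this order (a step that is already met when the one before it is completed fails the run):
1. the stop key is pressed down alone, the arm still shut (value of joint key_stop above 0.003 m and value of joint each of key_mode, key_enter below 0.0015 m and value of joint pressure_arm below 0.1 rad), for 0.05 s.
2. then the mode key is pressed down alone, the arm still shut (value of joint key_mode above 0.003 m and value of joint each of key_stop, key_enter below 0.0015 m and value of joint pressure_arm below 0.1 rad), for 0.05 s.
3. then the enter key is pressed down alone, the arm still shut (value of joint key_enter above 0.003 m and value of joint each of key_stop, key_mode below 0.0015 m and value of joint pressure_arm below 0.1 rad), for 0.05 s.
4. then the arm is swung against its stop by its thumb post with the fingers, all keys up (value of joint pressure_arm above 0.58 rad and contact force between the fingers and thumb_post above 3 N and value of joint each of key_stop, key_mode, key_enter below 0.0015 m), for 0.3 s.
At the end, for the whole second after the job is handed in: The fingers, on the thumb post, still hold the pressure arm open at its stop (0.58 rad or more of 0.62), at rest and against its spring (more than 3 N on the fingers); all four keys are up, nothing touches the roller wheel, and bottle, beaker and dish stand within 20 mm of where they were (all of step 4 and velocity of joint pressure_arm between -0.05 and 0.05 rad/s and value of joint key_start below 0.0015 m and contact force between each of the fingers, the arm and rotor below 2 N and angle between feed_bottle's own z axis and vertical below 0.1 rad and distance of each of feed_bottle, beaker, agar_dish from where it was at the start of the episode below 0.02 m); the arm keeps its last pose, push and grip.
It fails at once if the start key is pressed (value of joint key_start above 0.002 m).
It fails at once if the robot leans on the roller wheel (contact force between any of the fingers, the arm and rotor above 3 N).
It fails at once if the bottle, the beaker or the dish is pushed away or tipped (distance of any of feed_bottle, beaker, agar_dish from where it was at the start of the episode above 0.02 m or angle between any of feed_bottle, beaker's own z axis and vertical above 0.3 rad).
It also fails if it takes over 58 s, if anything falls off the work surface, if the arm or the gripper's body presses on something with over 40 N, if the wrist force passes 120 N, or if a joint passes its speed limit or range.

### The arm

A 7-joint arm with a two-finger parallel gripper is mounted at the origin on a cart in front of the work surface, level with it; the furniture and walls round the work are solid. World frame = base frame: x ahead of the robot, y to its left, z up, the work surface at z = 0. Lengths are in m, angles in rad, forces in N, time in s.
With the tool pointing down it reaches from about 0.425 to 1.025 m from the base axis. Payload 9.4 kg.
Tool frame: the origin (TCP) lies at the very end of the fingers, on their centre line; the grasp point (between the pads) lies arm.grip_point_offset behind it (arm.grip_point_offset is the distance from the TCP to the grasp point, in m); z points along the fingers, y is the line along which they close (so a half turn about z gives the same grasp; the last joint's range is limited). The gripper opens to 93 mm and grips with 3 to 60 N. Pads are 15 mm wide; open, the fingers measure 128 mm over their backs; the gripper's body (75 mm by 188 mm) begins 65 mm behind the grasp point.
Start: joints at [1.256, 0.599, -0.003, 1.599, 0.002, 0.943, -0.08], TCP at [0.171, -0.705, 0.219] pointing down, gripper open.
Joint ranges: [-2.57, 2.57], [-0.35, 1.97], [-1.29, 1.29], [0.11, 2.56], [-1.05, 4.19], [0.11, 1.86], [-2.63, 2.63]. Speed limits (rad/s): [2.22, 2.22, 3.01, 3.01, 3.14, 3.14, 3.14].

### API

Orientations are given as a 3x3 rotation matrix whose columns are the frame's x, y, z axes.
In Python, from bench import arm gives the robot as it stands. The module is installed in compiled form; this text tells all that it offers.
- The arm moves only by the shell command python3 -m inch 'ROWS'. ROWS is JSON, a list of rows, each an object of numbers: "ax", "ay", "az": the turn, a rotation vector about the tool's x, y, z in rad; "x", "y", "z": the shift along the tool's x, y, z in mm; "gripper": the finger opening in mm, from 0 to 93. In form: [{"ax": .., "ay": .., "az": .., "x": .., "y": .., "z": .., "gripper": ..}, ...]. A call has 1 to 8 rows; each row is the pose to reach, as a shift and turn from the pose commanded when the call began, along the tool's axes at that moment; what a row does not reach only later rows make up. A row lasts 1/10 s, in which the tool goes at most 50 mm and 8.59 degrees, less where a joint would pass 70% of its speed; a pose out of reach is approached as far as the arm can. A call with a gripper value outside its range is refused whole. The fingers move at their own pace and stop on an object; the grip force is fixed at half the most. Time passes only in rows, so rows that repeat a pose let the fingers close. It gives the time, the measured TCP pose, the force, the opening and the grip force at its end, in the units of the state.
- arm.observe(): the state, without advancing time (a new reading comes with each control period).
- arm.grab_frame(name): name is "scene" or "side" or "wrist"; returns the picture (480x640x3 uint8, blue, green, red); there is no depth.
- arm.camera_info(name): a dict with "K" (3x3 intrinsics, pixels), "origin" and "orientation" of the camera in the world; the wrist camera has in their place "T_tool_cam" (4x4, takes a point from camera to tool coordinates, whose origin is the TCP and whose axes are the flange's). Camera axes: x right, y down, z forward; pixel columns grow to the right and rows downward; lengths in m; the calibration is good to about 2 mm. A picture is of the moment at which its call begins: read the wrist's pose just before it. camera_info takes no time and is no camera call.
- arm.job_done(): hands the job in; it is judged then, once.
Trained networks look in the newest picture that a camera, given by its name, has taken for a name from the list of things; names that differ only in an ending like _2 or _b are one class to them, and where a whole thing is asked for, a point or a joint stands for the part that bears it (a point fixed in the world has none). Each returns a list of dicts, best first, with "conf" (0 to 1); they miss things now and then, are a little off and sometimes report something else, mostly with a low value. They report only what shows in the picture. A call takes as long as a camera call.
- arm.search_frame(target, camera): "bbox" ([left, top, right, bottom] in pixels, round what is visible of it).
- arm.cut_out(target, camera): "region" (480x640 bool, what is visible of it) and "bbox" ([left, top, right, bottom] in pixels, round what is visible of it).
The state is a dict: "time": time; "qpos": joint angles; "qvel": joint speeds; "joint_torque": joint torques, N m; "position": TCP position; "ee_rot": TCP orientation; "ft_force": force on the tool from outside, world axes, zero at the start; "wrist_torque": the same for the moment, N m; "gripper_width": finger opening in m; "grip_force": force on a finger pad.
Only numpy, scipy, OpenCV 4.12 (cv2) and the standard library are available. Lean on these libraries where they do the work, as an engineer would, in place of code of your own. Each camera call takes 0.05 s, during which the arm holds its last target. There are 200 camera calls.

## Working session

There is one attempt and no reset: what is moved stays moved. The work goes in short steps, Python scripts to look and compute and a shell command to move; the robot and the scene stay as the last step left them, time stands still between calls to the robot, and variables do not carry over. Pictures are saved under pics/ and viewed, at most 10 in all, crops included, and the job is handed in when it is done.

```bash
mkdir -p pics; cat > h.py <<'E'
import numpy as np, cv2
from bench import arm
def cam(n):
    c=arm.camera_info(n); K=np.array(c["K"])
    if "T_tool_cam" in c:
        s=arm.observe(); T=np.array(c["T_tool_cam"]); R=np.array(s["ee_rot"])
        return K,np.array(s["position"])+R@T[:3,3],R@T[:3,:3]
    return K,np.array(c["origin"]),np.array(c["orientation"])
def at_z(C,uv,z):
    K,o,R=C; d=R@np.linalg.inv(K)@np.array([uv[0],uv[1],1.]); return o+d*(z-o[2])/d[2]
def proj(C,p):
    K,o,R=C; q=K@(R.T@(np.asarray(p)-o)); return q[:2]/q[2]
E
python3 - <<'E'
from h import *
s=arm.observe(); print(s["time"],s["position"],np.round(s["ee_rot"],3).tolist(),s["gripper_width"],arm.grip_point_offset)
H=dict(key_stop_top=.05,key_mode_top=.05,key_enter_top=.05,key_start_top=.05,thumb_post=.122,rotor=.093)
for n in("scene","side"):
    C=cam(n); im=arm.grab_frame(n); cv2.imwrite(f"pics/{n}0.png",im); print(n,C[1])
    for t,z in H.items():
        for d in arm.cut_out(t,n)[:2]:
            v,u=np.nonzero(d["region"]); m=(u.mean(),v.mean()); print(t,round(d["conf"],2),np.round(d["bbox"]),np.round(m,1),np.round(at_z(C,m,z),4))
E
```

```text
0.0 [ 0.17065156 -0.70413417  0.21775861] [[0.972, 0.236, -0.0], [0.236, -0.972, 0.001], [-0.0, -0.002, -1.0]] 0.09270213756241218 0.0188
scene [0.08875948 0.01266252 0.65366833]
key_stop_top 0.59 [346. 262. 363. 278.] [355.2 271.4] [ 0.5546 -0.3516  0.05  ]
key_enter_top 0.62 [328. 277. 341. 295.] [334.2 284.8] [ 0.5478 -0.3085  0.05  ]
key_start_top 0.51 [286. 308. 301. 324.] [290.9 314.6] [ 0.5311 -0.2241  0.05  ]
thumb_post 0.6 [346. 263. 363. 277.] [355.4 271.8] [ 0.4983 -0.3079  0.122 ]
thumb_post 0.59 [270. 250. 281. 285.] [274.6 267.1] [ 0.5626 -0.218   0.122 ]
rotor 0.58 [263. 230. 298. 267.] [281.4 245.9] [ 0.6228 -0.2606  0.093 ]
side [ 0.5166768  -1.34949132  0.54295677]
key_stop_top 0.73 [269. 200. 380. 302.] [320.4 259.2] [ 0.601  -0.3173  0.05  ]
key_start_top 0.48 [278. 239. 287. 247.] [284.1 241.5] [ 0.5359 -0.2335  0.05  ]
thumb_post 0.43 [301. 204. 314. 225.] [306.5 214.4] [ 0.5773 -0.274   0.122 ]
rotor 0.64 [321. 219. 352. 250.] [336.  232.9] [ 0.6307 -0.2959  0.093 ]
```

```bash
python3 - <<'E'
from h import *
a=cv2.imread("pics/scene0.png")[190:360,220:420]; b=cv2.imread("pics/side0.png")[170:330,230:410]
cv2.imwrite("pics/c0.png",np.vstack([cv2.resize(a,(400,340),interpolation=2),cv2.resize(b,(400,260),interpolation=2)]) if 0 else np.hstack([cv2.resize(a,(400,340),interpolation=2),cv2.resize(b,(382,340),interpolation=2)]))
E
```

```text
(no output)
```

View pics/c0.png

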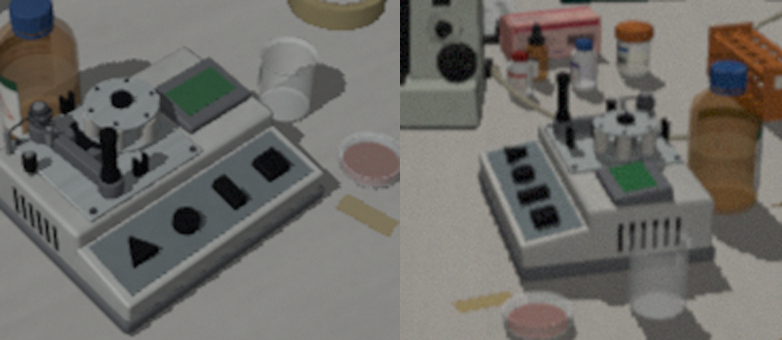

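The crop shows the keys at scene pixels: start (291,315), mode (313,300), enter (336,286), stop (355,271). The post top is at (274,255) in scene and (306,205) in side. The pump yaw is about 0.18 rad. I'll move over the pump for a closer look.

```bash
python3 -m inch '[{"x":448,"y":-317,"z":-80},{"x":448,"y":-317,"z":-80},{"x":448,"y":-317,"z":-80},{"x":448,"y":-317,"z":-80},{"x":448,"y":-317,"z":-80},{"x":448,"y":-317,"z":-80},{"x":448,"y":-317,"z":-80},{"x":448,"y":-317,"z":-80}]'; python3 -c "
from h import *
print(np.round(arm.camera_info('wrist')['T_tool_cam'],3).tolist())"
```

```text
[[0.0, -0.966, -0.258, 0.071], [1.0, 0.0, -0.0, 0.001], [0.0, -0.258, 0.966, -0.167], [0.0, 0.0, 0.0, 1.0]]$[0]: bad value
```

```bash
python3 -m inch '[{"x":40,"y":-28,"z":-7},{"x":80,"y":-56,"z":-14},{"x":120,"y":-84,"z":-21},{"x":160,"y":-112,"z":-28},{"x":200,"y":-140,"z":-35},{"x":224,"y":-158,"z":-40},{"x":224,"y":-158,"z":-40}]'
```

```text
$[0]: bad value
```

```bash
python3 -m inch '[{"ax":0,"ay":0,"az":0,"x":448,"y":-317,"z":-80,"gripper":0},{"ax":0,"ay":0,"az":0,"x":448,"y":-317,"z":-80,"gripper":0},{"ax":0,"ay":0,"az":0,"x":448,"y":-317,"z":-80,"gripper":0},{"ax":0,"ay":0,"az":0,"x":448,"y":-317,"z":-80,"gripper":0},{"ax":0,"ay":0,"az":0,"x":448,"y":-317,"z":-80,"gripper":0},{"ax":0,"ay":0,"az":0,"x":448,"y":-317,"z":-80,"gripper":0},{"ax":0,"ay":0,"az":0,"x":448,"y":-317,"z":-80,"gripper":0},{"ax":0,"ay":0,"az":0,"x":448,"y":-317,"z":-80,"gripper":0}]'
```

```text
time: 1.5
position: [0.432, -0.4047, 0.2769]
ee_rot: [[0.972, 0.236, 0.0], [0.236, -0.972, -0.0], [0.0, 0.001, -1.0]]
ft_force: [0.4, -0.0, -0.2]
gripper_width: 0.0337
grip_force: 0.0
```

```bash
python3 -m inch '[{"ax":0,"ay":0,"az":0.056,"x":113,"y":-91,"z":-20,"gripper":0},{"ax":0,"ay":0,"az":0.056,"x":113,"y":-91,"z":-20,"gripper":0},{"ax":0,"ay":0,"az":0.056,"x":113,"y":-91,"z":-20,"gripper":0},{"ax":0,"ay":0,"az":0.056,"x":113,"y":-91,"z":-20,"gripper":0},{"ax":0,"ay":0,"az":0.056,"x":113,"y":-91,"z":-20,"gripper":0},{"ax":0,"ay":0,"az":0.056,"x":113,"y":-91,"z":-20,"gripper":0}]'
python3 - <<'E'
from h import *
s=arm.observe(); print(s["time"],s["position"],np.abs(s["qvel"]).max())
H=dict(key_stop_top=.05,key_mode_top=.05,key_enter_top=.05,key_start_top=.05,thumb_post=.127,rotor=.093)
C=cam("wrist"); im=arm.grab_frame("wrist"); cv2.imwrite("pics/w1.png",im); print(C[1])
for t,z in H.items():
    for d in arm.cut_out(t,"wrist")[:2]:
        v,u=np.nonzero(d["region"]); m=(u.mean(),v.mean()); print(t,round(d["conf"],2),np.round(d["bbox"]),np.round(m,1),np.round(at_z(C,m,z),4))
E
```

```text
time: 2.1
position: [0.5184, -0.2923, 0.2962]
ee_rot: [[0.984, 0.179, -0.001], [0.179, -0.984, -0.001], [-0.001, 0.0, -1.0]]
ft_force: [0.5, -0.4, -0.2]
gripper_width: 0.0001
grip_force: 0.0
2.1 [ 0.51841228 -0.29233325  0.29618085] 0.017051100974780724
[ 0.58880459 -0.28005939  0.46306896]
key_stop_top 0.86 [376. 163. 405. 186.] [388.8 174. ] [ 0.5569 -0.3534  0.05  ]
key_stop_top 0.74 [278.   0. 333.  16.] [305.4   5.6] [ 0.691 -0.246  0.05 ]
key_mode_top 0.66 [289. 164. 313. 186.] [301.1 174.1] [ 0.5411 -0.2673  0.05  ]
key_enter_top 0.87 [340. 157. 355. 186.] [345.2 173.8] [ 0.5493 -0.3106  0.05  ]
key_start_top 0.85 [248. 163. 267. 182.] [258.8 174.3] [ 0.5333 -0.2258  0.05  ]
thumb_post 0.89 [245. 118. 273. 140.] [257.2 128.7] [ 0.5789 -0.2297  0.127 ]
rotor 0.6 [281.  34. 353. 110.] [314.3  71.7] [ 0.6325 -0.2653  0.093 ]
rotor 0.47 [238.  29. 282. 141.] [261.2  85.6] [ 0.6135 -0.223   0.093 ]
```

View pics/w1.png

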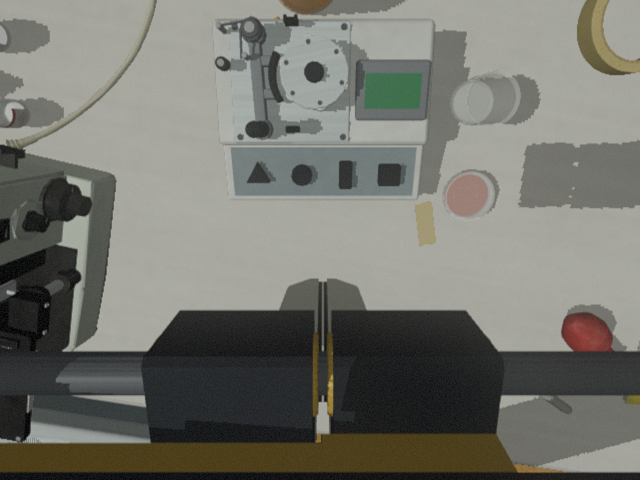

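Wrist picture: the keys lie on row 174 at columns 259, 302, 346 and 389, the post head is near (254,128) and the wheel is at (314,72). There is an instrument close on the left, up to column 115, so I'll check how high it stands.

View pics/scene0.png

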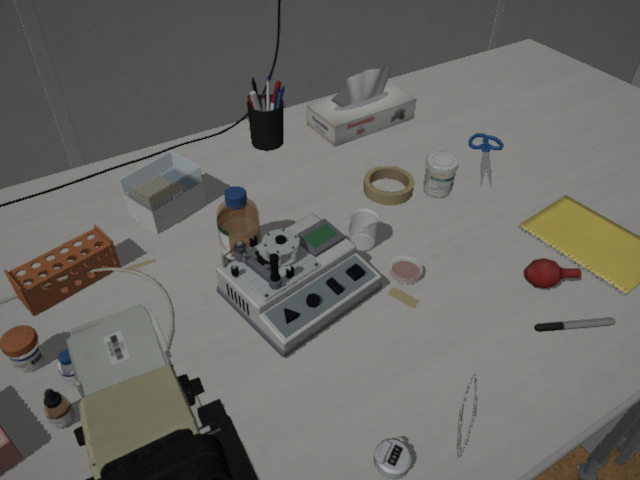

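```bash
python3 - <<'E'
from h import *
s=arm.observe()
W,S,D=cam("wrist"),cam("scene"),cam("side")
print(W[0].tolist())
def tri(*o):
    A=[];b=[]
    for C,uv in o:
        d=at_z(C,uv,0)-C[1]; d/=np.linalg.norm(d); P=np.eye(3)-np.outer(d,d); A.append(P); b.append(P@C[1])
    return np.linalg.lstsq(np.vstack(A),np.hstack(b),rcond=None)[0]
print("post z127", at_z(W,(254,128.5),.127),at_z(S,(274.5,253),.125),at_z(D,(306.5,206),.125), tri((W,(254,128.5)),(S,(274.5,253)),(D,(306.5,206))))
print("stop",tri((W,(388.8,174)),(S,(355.3,271))),"start",tri((W,(258.8,174.3)),(S,(291,315))),"enter",tri((W,(346,173)),(S,(334.5,285.5))))
for z in(0,.05,.1,.15,.2): print(z,at_z(W,(115,178),z),at_z(W,(100,320),z),at_z(W,(80,275),z))
print("pivot",at_z(W,(254,28),.1),"nut",at_z(W,(314.5,72),.099))
E
```

```text
[[411.3191540124068, 0.0, 322.362922403996], [0.0, 411.3191540124068, 237.88248667375453], [0.0, 0.0, 1.0]]
post z127 [ 0.57914592 -0.22655309  0.127     ] [ 0.58441732 -0.22967805  0.125     ] [ 0.57925451 -0.2378039   0.125     ] [ 0.58050329 -0.22800928  0.12443525]
stop [ 0.55722295 -0.35346561  0.04757817] start [ 0.53322244 -0.22501016  0.04634706] enter [ 0.55033485 -0.31095333  0.04466374]
0 [ 0.49409612 -0.06046494  0.        ] [ 0.31535683 -0.05133596  0.        ] [ 0.37033584 -0.02533089  0.        ]
0.05 [ 0.50436215 -0.0841284   0.05      ] [ 0.34491879 -0.07598494  0.05      ] [ 0.3939625  -0.05278727  0.05      ]
0.1 [ 0.51462818 -0.10779185  0.1       ] [ 0.37448075 -0.10063392  0.1       ] [ 0.41758916 -0.08024364  0.1       ]
0.15 [ 0.52489422 -0.13145531  0.15      ] [ 0.40404271 -0.1252829   0.15      ] [ 0.44121582 -0.10770002  0.15      ]
0.2 [ 0.53516025 -0.15511876  0.2       ] [ 0.43360467 -0.14993188  0.2       ] [ 0.46484249 -0.1351564   0.2       ]
pivot [ 0.65578278 -0.21153463  0.1       ] nut [ 0.63209241 -0.26514658  0.099     ]
```

```bash
python3 -m inch '[{"ax":0,"ay":0.17,"az":0,"x":23,"y":67,"z":221,"gripper":0},{"ax":0,"ay":0.17,"az":0,"x":23,"y":67,"z":221,"gripper":0},{"ax":0,"ay":0.17,"az":0,"x":23,"y":67,"z":221,"gripper":0},{"ax":0,"ay":0.17,"az":0,"x":23,"y":67,"z":221,"gripper":0},{"ax":0,"ay":0.17,"az":0,"x":23,"y":67,"z":221,"gripper":0},{"ax":0,"ay":0.17,"az":0,"x":23,"y":67,"z":221,"gripper":0},{"ax":0,"ay":0.17,"az":0,"x":23,"y":67,"z":221,"gripper":0}]'
python3 - <<'E'
from h import *
C=cam("wrist"); im=arm.grab_frame("wrist"); cv2.imwrite("pics/w2.png",im); print(proj(C,arm.observe()["position"]))
for t in("key_stop_top","key_enter_top","key_mode_top"):
    for d in arm.cut_out(t,"wrist")[:1]:
        v,u=np.nonzero(d["region"]); m=(u.mean(),v.mean()); print(t,round(d["conf"],2),np.round(d["bbox"]),np.round(m,1),np.round(at_z(C,m,.049),4))
E
```

```text
time: 3.15
position: [0.5537, -0.3528, 0.0753]
ee_rot: [[0.97, 0.18, 0.165], [0.178, -0.984, 0.032], [0.168, -0.001, -0.986]]
ft_force: [0.5, -0.1, 1.1]
gripper_width: 0.0008
grip_force: 0.0
[321.50527318 296.74055932]
key_stop_top 0.87 [302. 260. 348. 300.] [324.7 268.8] [ 0.5621 -0.353   0.049 ]
key_enter_top 0.8 [224. 253. 255. 307.] [237.6 279.2] [ 0.5491 -0.3111  0.049 ]
key_mode_top 0.89 [126. 256. 176. 300.] [150.7 279.3] [ 0.5412 -0.2683  0.049 ]
```

View pics/w2.png

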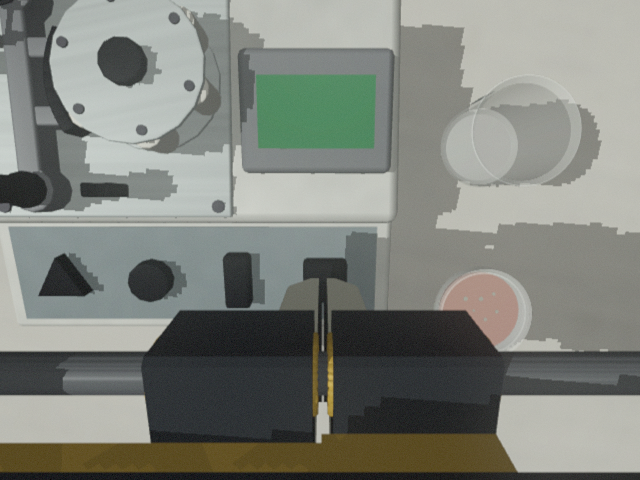

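The stop key is just in front of the fingertips at (325,280), level with the tool axis. I'll press step by step.

```bash
python3 -m inch '[{"ax":0,"ay":0,"az":0,"x":0,"y":1.5,"z":20,"gripper":0},{"ax":0,"ay":0,"az":0,"x":0,"y":1.5,"z":22,"gripper":0},{"ax":0,"ay":0,"az":0,"x":0,"y":1.5,"z":24,"gripper":0},{"ax":0,"ay":0,"az":0,"x":0,"y":1.5,"z":26,"gripper":0},{"ax":0,"ay":0,"az":0,"x":0,"y":1.5,"z":26,"gripper":0}]'
```

```text
time: 3.85
position: [0.559, -0.3537, 0.0504]
ee_rot: [[0.969, 0.181, 0.167], [0.178, -0.983, 0.03], [0.17, 0.001, -0.985]]
ft_force: [-0.2, 0.6, 2.5]
gripper_width: 0.0003
grip_force: 0.9
```

```bash
python3 -m inch '[{"ax":0,"ay":0,"az":0,"x":0,"y":0,"z":1,"gripper":0},{"ax":0,"ay":0,"az":0,"x":0,"y":0,"z":2,"gripper":0},{"ax":0,"ay":0,"az":0,"x":0,"y":0,"z":2,"gripper":0}]';python3 -m inch '[{"ax":0,"ay":0,"az":0,"x":0,"y":0,"z":1,"gripper":0},{"ax":0,"ay":0,"az":0,"x":0,"y":0,"z":2,"gripper":0},{"ax":0,"ay":0,"az":0,"x":0,"y":0,"z":2,"gripper":0}]'
```

```text
time: 4.15
position: [0.5594, -0.3536, 0.048]
ee_rot: [[0.969, 0.181, 0.167], [0.178, -0.983, 0.03], [0.17, 0.0, -0.985]]
ft_force: [1.1, 0.1, 4.0]
gripper_width: 0.0005
grip_force: 1.7
time: 4.45
position: [0.5596, -0.3536, 0.0469]
ee_rot: [[0.969, 0.181, 0.167], [0.178, -0.984, 0.03], [0.17, 0.001, -0.985]]
ft_force: [-3.2, 2.4, 15.1]
gripper_width: 0.0006
grip_force: 7.7
```

Stop is at its bottom (15 N, 4 mm below first contact). I'll retract and go to mode.

```bash
python3 -m inch '[{"ax":0,"ay":0,"az":0,"x":0,"y":0,"z":-25,"gripper":0},{"ax":0,"ay":0,"az":0,"x":-2,"y":-44,"z":-25,"gripper":0},{"ax":0,"ay":0,"az":0,"x":-2,"y":-87,"z":-25,"gripper":0},{"ax":0,"ay":0,"az":0,"x":-2,"y":-87,"z":-25,"gripper":0},{"ax":0,"ay":0,"az":0,"x":-2,"y":-87,"z":-25,"gripper":0},{"ax":0,"ay":0,"az":0,"x":-2,"y":-87,"z":-25,"gripper":0}]'
python3 - <<'E'
from h import *
C=cam("wrist"); im=arm.grab_frame("wrist"); cv2.imwrite("pics/w3.png",im); print(proj(C,arm.observe()["position"]))
for t in("key_stop_top","key_enter_top","key_start_top","thumb_post"):
    for d in arm.cut_out(t,"wrist")[:1]:
        v,u=np.nonzero(d["region"]); m=(u.mean(),v.mean()); print(t,round(d["conf"],2),np.round(d["bbox"]),np.round(m,1),np.round(at_z(C,m,.127 if t[0]=="t" else .05),4))
E
```

```text
time: 5.05
position: [0.5377, -0.2703, 0.0699]
ee_rot: [[0.97, 0.18, 0.166], [0.177, -0.984, 0.03], [0.169, 0.001, -0.986]]
ft_force: [-0.1, 0.1, -0.2]
gripper_width: 0.0004
grip_force: 0.0
[321.53503657 297.64791156]
key_stop_top 0.69 [468. 258. 522. 302.] [495.2 279.6] [ 0.5568 -0.3525  0.05  ]
key_enter_top 0.69 [391. 251. 423. 309.] [405.7 279.3] [ 0.5492 -0.3099  0.05  ]
key_start_top 0.61 [202. 258. 251. 299.] [227.8 281.2] [ 0.5327 -0.2253  0.05  ]
thumb_post 0.96 [175. 158. 250. 208.] [210.  183.3] [ 0.5783 -0.2305  0.127 ]
```

View pics/w3.png

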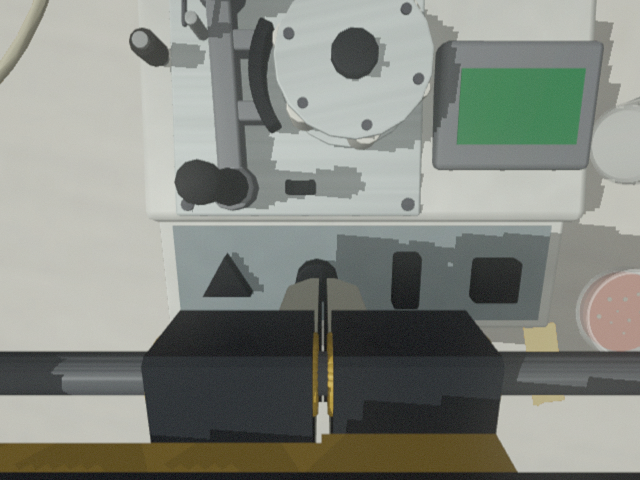

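The stop key is up again, and the fingers are just in front of the round key (column 317). I'll press mode.

```bash
python3 -m inch '[{"ax":0,"ay":0,"az":0,"x":0,"y":-1.5,"z":12,"gripper":0},{"ax":0,"ay":0,"az":0,"x":0,"y":-1.5,"z":18,"gripper":0},{"ax":0,"ay":0,"az":0,"x":0,"y":-1.5,"z":21,"gripper":0},{"ax":0,"ay":0,"az":0,"x":0,"y":-1.5,"z":23,"gripper":0},{"ax":0,"ay":0,"az":0,"x":0,"y":-1.5,"z":23,"gripper":0}]';python3 -m inch '[{"ax":0,"ay":0,"az":0,"x":0,"y":0,"z":1,"gripper":0},{"ax":0,"ay":0,"az":0,"x":0,"y":0,"z":2,"gripper":0},{"ax":0,"ay":0,"az":0,"x":0,"y":0,"z":2,"gripper":0}]'
```

```text
time: 5.8
position: [0.5407, -0.2667, 0.047]
ee_rot: [[0.969, 0.181, 0.166], [0.178, -0.983, 0.031], [0.168, -0.001, -0.986]]
ft_force: [-2.2, 1.2, 3.3]
gripper_width: 0.0004
grip_force: 1.8
time: 6.1
position: [0.5408, -0.2667, 0.0464]
ee_rot: [[0.969, 0.181, 0.166], [0.178, -0.984, 0.031], [0.169, -0.0, -0.986]]
ft_force: [-4.5, 2.2, 14.0]
gripper_width: 0.0003
grip_force: 7.8
```

```bash
python3 -m inch '[{"ax":0,"ay":0,"az":0,"x":0,"y":0,"z":-22,"gripper":0},{"ax":0,"ay":0,"az":0,"x":0,"y":0,"z":-22,"gripper":0},{"ax":0,"ay":0,"az":0,"x":0,"y":44.5,"z":-22,"gripper":0},{"ax":0,"ay":0,"az":0,"x":0,"y":44.5,"z":-22,"gripper":0},{"ax":0,"ay":0,"az":0,"x":0,"y":44.5,"z":-22,"gripper":0},{"ax":0,"ay":0,"az":0,"x":0,"y":44.5,"z":-10,"gripper":0},{"ax":0,"ay":0,"az":0,"x":0,"y":44.5,"z":-5,"gripper":0},{"ax":0,"ay":0,"az":0,"x":0,"y":44.5,"z":-5,"gripper":0}]';python3 -m inch '[{"ax":0,"ay":0,"az":0,"x":0,"y":0,"z":2,"gripper":0},{"ax":0,"ay":0,"az":0,"x":0,"y":0,"z":3,"gripper":0},{"ax":0,"ay":0,"az":0,"x":0,"y":0,"z":4,"gripper":0},{"ax":0,"ay":0,"az":0,"x":0,"y":0,"z":4,"gripper":0}]';python3 -m inch '[{"ax":0,"ay":0,"az":0,"x":0,"y":0,"z":1,"gripper":0},{"ax":0,"ay":0,"az":0,"x":0,"y":0,"z":1,"gripper":0}]'
```

```text
time: 6.9
position: [0.5485, -0.3095, 0.0491]
ee_rot: [[0.969, 0.182, 0.165], [0.179, -0.983, 0.032], [0.168, -0.001, -0.986]]
ft_force: [-0.0, 1.1, 2.2]
gripper_width: 0.0005
grip_force: 1.2
time: 7.3
position: [0.549, -0.3098, 0.0467]
ee_rot: [[0.969, 0.182, 0.166], [0.179, -0.983, 0.031], [0.169, -0.001, -0.986]]
ft_force: [-2.9, 4.1, 6.0]
gripper_width: 0.0004
grip_force: 2.9
time: 7.5
position: [0.5491, -0.3098, 0.0465]
ee_rot: [[0.969, 0.181, 0.166], [0.179, -0.983, 0.031], [0.169, -0.001, -0.986]]
ft_force: [-5.0, 4.8, 15.7]
gripper_width: 0.0006
grip_force: 8.0
```

Enter is bottomed too. I'll retract and untilt.

```bash
python3 -m inch '[{"ax":0,"ay":0,"az":0,"x":0,"y":0,"z":-30,"gripper":0},{"ax":0,"ay":0,"az":0,"x":0,"y":0,"z":-80,"gripper":0},{"ax":0,"ay":-0.1,"az":0,"x":0,"y":0,"z":-130,"gripper":50},{"ax":0,"ay":-0.17,"az":0,"x":0,"y":0,"z":-150,"gripper":50},{"ax":0,"ay":-0.17,"az":0,"x":0,"y":0,"z":-150,"gripper":50},{"ax":0,"ay":-0.17,"az":0,"x":0,"y":0,"z":-150,"gripper":50},{"ax":0,"ay":-0.17,"az":0,"x":0,"y":0,"z":-150,"gripper":50}]'
python3 - <<'E'
from h import *
C=cam("wrist"); im=arm.grab_frame("wrist"); cv2.imwrite("pics/w4.png",im); 
d=arm.cut_out("thumb_post","wrist")[0]; x0,y0,x1,y1=map(int,d["bbox"]); print(d["conf"],x0,y0,x1,y1)
cv2.imwrite("pics/w4c.png",cv2.resize(im[y0-30:y1+30,x0-30:x1+30],None,fx=5,fy=5))
f=C[0][0,0]; w=f*14/(C[1][2]-.127)/1000*1.02; c=(x0+w/2,(y0+y1)/2); print(w,c,at_z(C,c,.127))
E
```

```text
time: 8.2
position: [0.5234, -0.315, 0.1918]
ee_rot: [[0.984, 0.181, -0.001], [0.181, -0.984, 0.001], [-0.001, -0.001, -1.0]]
ft_force: [0.5, 0.5, 0.6]
gripper_width: 0.036
grip_force: 0.0
0.73 169 117 213 143
25.357001395304565 (np.float64(181.67850069765228), 130.0) [ 0.57876866 -0.22734844  0.127     ]
```

View pics/w4c.png

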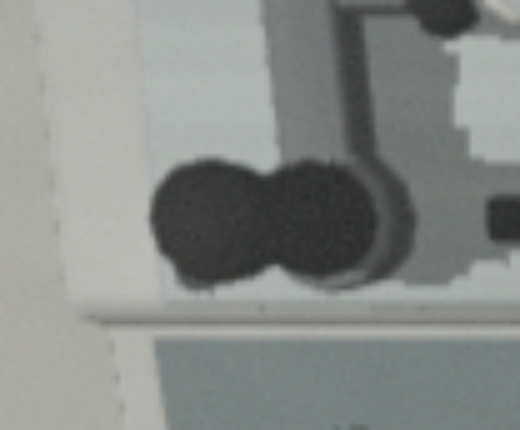

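The post head centre is at pixel (181,131), i.e. (0.579, -0.227), which agrees with the earlier measurements. I'll go above it with the closing line along the final swing direction.

```bash
python3 -m inch '[{"ax":0,"ay":0,"az":0.12,"x":25,"y":-27,"z":0,"gripper":60},{"ax":0,"ay":0,"az":0.24,"x":50,"y":-54,"z":10,"gripper":60},{"ax":0,"ay":0,"az":0.36,"x":70,"y":-76,"z":20,"gripper":60},{"ax":0,"ay":0,"az":0.48,"x":70,"y":-76,"z":30,"gripper":60},{"ax":0,"ay":0,"az":0.6,"x":70,"y":-76,"z":35,"gripper":60},{"ax":0,"ay":0,"az":0.6,"x":70,"y":-76,"z":35,"gripper":60},{"ax":0,"ay":0,"az":0.6,"x":70,"y":-76,"z":35,"gripper":60}]'
python3 - <<'E'
from h import *
C=cam("wrist"); im=arm.grab_frame("wrist"); cv2.imwrite("pics/w5.png",im); s=arm.observe(); R=np.array(s["ee_rot"])
print(s["qpos"],proj(C,s["position"]),"post px",proj(C,[.5787,-.2275,.127]),"tool delta",R.T@(np.array([.5787,-.2275,.1])-s["position"]))
E
```

```text
time: 9.0
position: [0.579, -0.2281, 0.1576]
ee_rot: [[0.915, -0.404, -0.001], [-0.404, -0.915, 0.0], [-0.001, 0.0, -1.0]]
ft_force: [0.1, -0.6, -0.1]
gripper_width: 0.0597
grip_force: 0.0
[ 0.16803487  0.55197163  0.17292758  1.90570871 -0.14096194  0.69598402
 -1.56232173] [321.36522188 297.73268051] post px [320.59730146 274.83191087] tool delta [-0.00074336 -0.00046521  0.05797791]
```

View pics/w5.png

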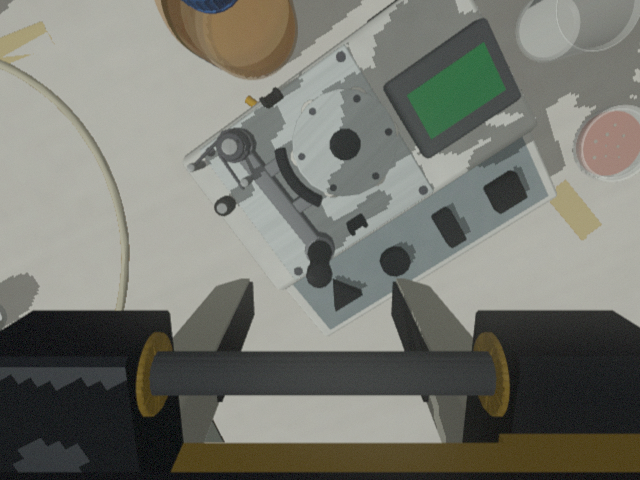

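The head is at (320,275), exactly midway between the fingers. I'll descend and close.

```bash
python3 -m inch '[{"ax":0,"ay":0,"az":0,"x":-0.5,"y":-0.5,"z":30,"gripper":60},{"ax":0,"ay":0,"az":0,"x":-0.5,"y":-0.5,"z":60,"gripper":60},{"ax":0,"ay":0,"az":0,"x":-0.5,"y":-0.5,"z":60,"gripper":60},{"ax":0,"ay":0,"az":0,"x":-0.5,"y":-0.5,"z":60,"gripper":0},{"ax":0,"ay":0,"az":0,"x":-0.5,"y":-0.5,"z":60,"gripper":0},{"ax":0,"ay":0,"az":0,"x":-0.5,"y":-0.5,"z":60,"gripper":0},{"ax":0,"ay":0,"az":0,"x":-0.5,"y":-0.5,"z":60,"gripper":0},{"ax":0,"ay":0,"az":0,"x":-0.5,"y":-0.5,"z":60,"gripper":0}]'
python3 - <<'E'
from h import *
s=arm.observe(); R=np.array(s["ee_rot"])
p=np.array([.5787,-.2275]); a=.182; 
X=np.array([np.cos(a),np.sin(a)]);Y=np.array([-X[1],X[0]])
for off in (-.02,0.02):
  for t in np.linspace(.155,.62,4).tolist()+[.66]:
    # arm direction at 0: -X rotated by off ; cw by t
    v=lambda t:-np.cos(t)*X+np.sin(t)*Y
    d=.08*(v(t+off)-v(off)); print(round(t,3),np.round(1e3*R[:2,:2].T@d,1))
E
```

```text
time: 9.85
position: [0.5796, -0.2272, 0.0989]
ee_rot: [[0.914, -0.406, 0.001], [-0.406, -0.914, -0.0], [0.001, -0.0, -1.0]]
ft_force: [0.3, 0.5, -0.5]
gripper_width: 0.0249
grip_force: 0.0
0.155 [ -6.4 -10.6]
0.31 [-11.1 -22.1]
0.465 [-13.9 -34.1]
0.62 [-14.9 -46.5]
0.66 [-14.8 -49.7]
0.155 [ -6.  -10.9]
0.31 [-10.2 -22.5]
0.465 [-12.6 -34.7]
0.62 [-13. -47.]
0.66 [-12.8 -50.2]
```

```bash
python3 -m inch '[{"ax":0,"ay":0,"az":0,"x":0,"y":0,"z":0,"gripper":0},{"ax":0,"ay":0,"az":0,"x":0,"y":0,"z":0,"gripper":0},{"ax":0,"ay":0,"az":0,"x":0,"y":0,"z":0,"gripper":0},{"ax":0,"ay":0,"az":0,"x":0,"y":0,"z":0,"gripper":0}]'
```

```text
time: 10.25
position: [0.5796, -0.2265, 0.0984]
ee_rot: [[0.914, -0.406, 0.0], [-0.406, -0.914, 0.001], [0.0, -0.001, -1.0]]
ft_force: [-0.1, 2.8, 3.7]
gripper_width: 0.0117
grip_force: 30.0
```

Gripped on the pin (11.7 mm, 30 N). I'll swing along the arc.

```bash
python3 -m inch '[{"ax":0,"ay":0,"az":0,"x":-3.5,"y":-5.5,"z":0,"gripper":0},{"ax":0,"ay":0,"az":0,"x":-6,"y":-11,"z":0,"gripper":0},{"ax":0,"ay":0,"az":0,"x":-8.5,"y":-16.5,"z":0,"gripper":0},{"ax":0,"ay":0,"az":0,"x":-10.5,"y":-22,"z":0,"gripper":0},{"ax":0,"ay":0,"az":0,"x":-12,"y":-28,"z":0,"gripper":0},{"ax":0,"ay":0,"az":0,"x":-13,"y":-34,"z":0,"gripper":0},{"ax":0,"ay":0,"az":0,"x":-14,"y":-40,"z":0,"gripper":0},{"ax":0,"ay":0,"az":0,"x":-14,"y":-40,"z":0,"gripper":0}]'
```

```text
time: 11.05
position: [0.5807, -0.1855, 0.0983]
ee_rot: [[0.914, -0.407, -0.003], [-0.407, -0.914, -0.001], [-0.002, 0.002, -1.0]]
ft_force: [-6.2, -6.0, 7.2]
gripper_width: 0.0119
grip_force: 30.0
```

```bash
python3 -m inch '[{"ax":0,"ay":0,"az":0,"x":0,"y":-3,"z":0,"gripper":0},{"ax":0,"ay":0,"az":0,"x":0,"y":-6,"z":0,"gripper":0},{"ax":0,"ay":0,"az":0,"x":0,"y":-6,"z":0,"gripper":0}]';python3 -m inch '[{"ax":0,"ay":0,"az":0,"x":0,"y":-2,"z":0,"gripper":0},{"ax":0,"ay":0,"az":0,"x":0,"y":-2,"z":0,"gripper":0}]'
```

```text
time: 11.35
position: [0.5824, -0.1805, 0.0983]
ee_rot: [[0.913, -0.407, -0.004], [-0.407, -0.913, -0.001], [-0.004, 0.003, -1.0]]
ft_force: [-7.8, -4.9, 9.0]
gripper_width: 0.0121
grip_force: 30.0
time: 11.55
position: [0.583, -0.1789, 0.0982]
ee_rot: [[0.913, -0.408, -0.005], [-0.408, -0.913, -0.001], [-0.004, 0.003, -1.0]]
ft_force: [-8.0, -5.6, 10.4]
gripper_width: 0.0116
grip_force: 30.0
```

```bash
python3 -m inch '[{"ax":0,"ay":0,"az":0,"x":0,"y":-2,"z":0,"gripper":0},{"ax":0,"ay":0,"az":0,"x":0,"y":-2,"z":0,"gripper":0},{"ax":0,"ay":0,"az":0,"x":0,"y":-2,"z":0,"gripper":0}]';python3 -m inch '[{"ax":0,"ay":0,"az":0,"x":0,"y":-2,"z":0,"gripper":0},{"ax":0,"ay":0,"az":0,"x":0,"y":-2,"z":0,"gripper":0},{"ax":0,"ay":0,"az":0,"x":0,"y":-2,"z":0,"gripper":0}]'
```

```text
time: 11.85
position: [0.5836, -0.1773, 0.0983]
ee_rot: [[0.913, -0.408, -0.005], [-0.408, -0.913, -0.001], [-0.004, 0.003, -1.0]]
ft_force: [-8.9, -6.5, 10.1]
gripper_width: 0.0119
grip_force: 30.0
time: 12.15
position: [0.5836, -0.1771, 0.0982]
ee_rot: [[0.912, -0.409, -0.006], [-0.409, -0.912, -0.003], [-0.004, 0.005, -1.0]]
ft_force: [-9.8, -12.0, 8.9]
gripper_width: 0.0119
grip_force: 30.0
```

The tool has stopped advancing and the force is rising, so the arm is at its stop. I'll add a little more push, dwell and check.

```bash
python3 -m inch '[{"ax":0,"ay":0,"az":0,"x":0,"y":-2,"z":0,"gripper":0},{"ax":0,"ay":0,"az":0,"x":0,"y":-2,"z":0,"gripper":0},{"ax":0,"ay":0,"az":0,"x":0,"y":-2,"z":0,"gripper":0},{"ax":0,"ay":0,"az":0,"x":0,"y":-2,"z":0,"gripper":0},{"ax":0,"ay":0,"az":0,"x":0,"y":-2,"z":0,"gripper":0},{"ax":0,"ay":0,"az":0,"x":0,"y":-2,"z":0,"gripper":0},{"ax":0,"ay":0,"az":0,"x":0,"y":-2,"z":0,"gripper":0}]'
python3 - <<'E'
from h import *
a=arm.grab_frame("scene")[190:360,220:420]; b=arm.grab_frame("side")[130:330,230:410]
cv2.imwrite("pics/end.png",np.hstack([cv2.resize(a,(420,357),interpolation=2),cv2.resize(b,(321,357),interpolation=2)]))
E
```

```text
time: 12.85
position: [0.5838, -0.1769, 0.0982]
ee_rot: [[0.912, -0.41, -0.006], [-0.41, -0.912, -0.004], [-0.004, 0.006, -1.0]]
ft_force: [-11.3, -14.2, 9.2]
gripper_width: 0.0119
grip_force: 30.0
```

View pics/end.png

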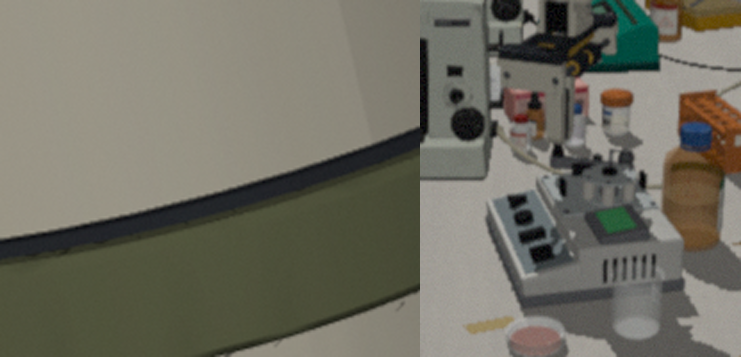

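The side view shows the fingers on the post with the arm swung left; the bottle, beaker and dish are where they were. The post has moved 50 mm (about 0.62 rad) and pushes back firmly at the stop. I'll hand in.

```bash
python3 -c "
from bench import arm
print(arm.job_done())"
```

```text
the job is handed in; nothing more can be done
None
```

I pressed stop, mode and enter in that order, each fully down and released, then swung the pressure arm to its stop, where the fingers still hold it by the thumb post; the job is handed in, but no verdict came back.

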